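# Put the serving board and the steak press back in their own bays

## Task

The round steak press was left in the serving board's bay: move it to its own bay, the one marked with the round silhouette, and set it down flat inside without dropping it. Slide the wooden serving board along the counter, without lifting it, into its own freed bay with the rectangular silhouette, fully home with its end flush against the back stop. Leave everything else where it is.

Things in the scene. Friction and masses are not known exactly. Their poses are not given: they have to be found in the camera images.
- board_mid (a point): Loose wooden serving board lying flat on the counter in front of the rack: 140 mm long (its x), 110 mm wide (its y), 22 mm thick, about 0.26 kg. Too wide to grasp; it slides when pushed at an edge. The point is its centre, half-way up (11 mm above the counter); z up. The ends are alike, either may go in first; only its 110 mm width fits between a bay's walls.
- press_grip (a point): Loose round steak press, about 0.7 kg: a dark iron disc 110 mm across, 12 mm thick, and on two posts a level round wooden handle bar, 20 mm thick and 84 mm long along its x. The point is the middle of the bar, on the disc's axis, 52 mm above the disc's underside; z up. At the start it stands in the serving board's bay.
- rack: Fixed low metal ledge, 480 mm long, behind the three bays; its y runs along it. The bays stand side by side against it, 155 mm apart, parallel, in any order. Each bay: sheet steel, open at the top and towards the robot, no floor plate (things stand on the counter); side walls 28 mm high, 4 mm thick, 130 mm apart inside, 119 mm long, with rounded front edges 8 mm wide.
- bay_board: The serving board's bay, fixed, marked by a black rectangle on the white label behind its back stop (46 mm high) and in full size on the counter. Origin: middle of the stop's front face, at counter height; x points into the bay to the stop, y along the stop, z up. Flush against the stop, the board's centre lies at x = -70 mm and its near end stands about 21 mm out of the mouth.
- bay_press: The round press's bay, fixed, built like the board's bay, same origin and axes. Marked by a black round disc on its label and, in full size, on the counter, centred at x = -60 mm, y = 0: there the press stands.
- bay_trivet: The third bay, fixed, built alike, marked by a triangle; the trivet is stored in it.
- trivet: Bystander: loose triangular iron trivet, 20 mm high, about 100 mm across, in its own bay. Origin under its middle.
- mill: Bystander: loose wooden pepper mill, 58 mm across, 186 mm tall, standing to the right. Origin under its middle.
- bowl: Bystander: loose white bowl, 96 mm across, 45 mm high, to the left. Origin under its middle.
- tongs: Bystander: loose steel tongs lying to the right, 215 mm long along x, up to 60 mm wide, 18 mm high. Origin under the middle.
Mind the look-alikes: they are no part of the job. What is shaped like the bay_press but orange is not meant.

How it is judged:
At the end, for the whole second after the job is handed in: Board flat in the bay with the rectangular mark, end against the stop (gap under 5 mm, skew under 0.06 rad); press flat on the counter in the bay with the round mark, within 15 mm of its middle line, centre 45 to 80 mm from the stop; both at rest (x of board_mid in the frame of bay_board above -0.075 m and y of board_mid in the frame of bay_board between -0.015 and 0.015 m and angle between the x axis of board_mid and the x axis of bay_board, either way round below 0.06 rad and angle between board_mid's own z axis and vertical below 0.04 rad and height (world z) of board_mid below 0.014 m and x of press_grip in the frame of bay_press between -0.08 and -0.045 m and y of press_grip in the frame of bay_press between -0.015 and 0.015 m and angle between press_grip's own z axis and vertical below 0.05 rad and height (world z) of press_grip below 0.056 m and linear speed of each of board, press below 0.02 m/s); the robot touches nothing.
It fails at once if the press is dropped or slammed down on the counter (height (world z) of press_grip below 0.066 m and linear speed of press above 0.5 m/s).
It fails at once if the press is tipped over (angle between press_grip's own z axis and vertical above 0.8 rad).
It fails at once if the board is lifted off the counter (height (world z) of board_mid above 0.035 m).
It fails at once if a bystander is shifted by more than 30 mm (distance of any of trivet, mill, bowl, tongs from where it was at the start of the episode above 0.03 m).
It also fails if it takes over 72 s, if anything falls off the work surface, if the arm or the gripper's body presses on something with over 40 N, if the wrist force passes 120 N, or if a joint passes its speed limit or range.

## Robot

A 6-joint arm with a two-finger parallel gripper is mounted at the origin on the work surface. World frame = base frame: x ahead of the robot, y to its left, z up, the work surface at z = 0. Lengths are in m, angles in rad, forces in N, time in s.
With the tool pointing down it reaches from about 0.375 to 0.975 m from the base axis. Payload 3.8 kg.
Tool frame: the origin (TCP) lies midway between the tips of the shut fingers; the grasp point (between the pads) lies 19 mm behind it; z points along the fingers, y is the direction in which the jaws open and shut (so a half turn about z gives the same grasp; the last joint's range is limited). The gripper opens to 85 mm and grips with 20 to 120 N. Pads are 22 mm wide; open, the fingers measure 114 mm over their backs; the gripper's body (76 mm by 85 mm) begins 54 mm behind the grasp point. The pads swing forward as they close: fully open they stand 13 mm farther back than shut.
Start: joints at [1.07, 0.264, 1.604, -0, 1.274, -0.037], TCP at [0.302, 0.604, 0.231] pointing down, gripper open.
Joint ranges: [-2.63, 2.63], [-0.94, 2.18], [0.31, 2.57], [-1.31, 4.45], [0, 2.66], [-2.55, 2.55]. Speed limits (rad/s): [2.57, 2.57, 3.14, 3.14, 3.14, 3.14].

## Interface

Orientations are given as a rotation vector (axis times angle).
In Python, from workcell import bot gives the robot as it stands. The module is installed in compiled form; this text tells all that it offers.
- The arm moves only by the tool play_rows, never from a script. Its argument "series" is a list of rows, each an object with "translation": the shift along the tool's x, y, z in m, a list of three; "spin": the turn about the tool's z in units of 5 degrees (1.0 is 5 degrees). In form: [{"translation": [dx, dy, dz], "spin": spin}, ...]. A call has 1 to 5 rows; each row shifts and turns the commanded pose from where the row before left it, along the tool's axes as they then stand; what a row does not reach is not made up. A row lasts 1/10 s, in which the tool goes at most 50 mm and 8.59 degrees, less where a joint would pass 70% of its speed; a pose out of reach is approached as far as the arm can. A call is refused whole if a number of a shift passes 0.05 or a number of a turn 1, either way. A call with a gripper value outside its range is refused whole. "jaw" is the gripper's target within -1 to 1 (fully open at 1, half-way at 0, shut at -1), set as the call begins (left out, the last holds). The fingers move at their own pace and stop on an object; "force" is the grip in N (left out, the last holds). Time passes only in rows, so rows that do not move let the fingers close. It gives the time, the measured TCP pose, the force and the opening at its end, in the units of the state.
- bot.read_state(): the state, without advancing time (a new reading comes with each control period).
- bot.read_camera(name): name is "side" or "top"; returns the picture (400x640x3 uint8, blue, green, red); there is no depth.
- bot.get_calibration(name): a dict with "fov_y" (degrees; the focal length in pixels is half the picture's height over the tangent of half this angle, whatever the lens; pixels are square), "cx", "cy" (the principal point, pixels), "k1" (the pictures are not rectified: a ray, as slopes to the right and down, at radius r is drawn at 1 + k1 r^2 times it, then the intrinsics apply), "R" (3x3) and "t" (3): a world point X has camera coordinates R X + t. Camera axes: x right, y down, z forward; pixel columns grow to the right and rows downward; lengths in m; the calibration is good to about 2 mm. A picture is of the moment at which its call begins. get_calibration takes no time and is no camera call.
- bot.finish_job(): hands the job in, once; it reports no verdict.
The state is a dict: "time": time; "q": joint angles; "joint_vel": joint speeds; "joint_torque": joint torques, N m; "tool_pos": TCP position; "tcp_rot": TCP orientation; "wrist_force": force on the tool from outside, world axes, zero at the start; "torque": the same for the moment, N m; "width": opening from 0.0 (shut) to 1.0 (fully open).
Only numpy, scipy, OpenCV 4.12 (cv2) and the standard library are available. Lean on these libraries where they do the work, as an engineer would, in place of code of your own. Each camera call takes 0.05 s, during which the arm holds its last target. There are 200 camera calls.

## Working session

There is one attempt and no reset: what is moved stays moved. The work goes in short steps, Python scripts to look and compute and a tool call to move; the robot and the scene stay as the last step left them, time stands still between calls to the robot, and variables do not carry over. Pictures are saved under pics/ and viewed, about 8 in all and at most 12, crops included, and the job is handed in when it is done.

Besides the shell and the picture viewer there is one more tool, called after "Call:" as a command line: name --argument value ..., lists and objects as JSON in quotes. play_rows: Moves the arm, as the interface text tells. Its arguments: {"type":"object","properties":{"series":{"type":"array","items":{"type":"object","properties":{"translation":{"type":"array","items":{"type":"number"}},"spin":{"type":"number"}}}},"jaw":{"type":"number"},"force":{"type":"number"}},"required":["series"]}

```bash
mkdir -p pics; cat > h.py <<'E'
import numpy as np,cv2
from workcell import bot
def cal(n):
    c=bot.get_calibration(n); f=200/np.tan(np.radians(c['fov_y'])/2)
    return c,f,np.array(c['R']),np.array(c['t'])
def proj(n,X):
    c,f,R,t=cal(n); p=np.atleast_2d(X)@R.T+t; s=p[:,:2]/p[:,2:]
    s=s*(1+c['k1']*(s**2).sum(1,keepdims=True)); return s*f+[c['cx'],c['cy']]
def ray(n,uv):
    c,f,R,t=cal(n); d=(np.atleast_2d(uv)-[c['cx'],c['cy']])/f; s=d.copy()
    for _ in range(20): s=d/(1+c['k1']*(s**2).sum(1,keepdims=True))
    return -R.T@t, np.c_[s,np.ones(len(s))]@R
def onz(n,uv,z):
    o,d=ray(n,uv); return o+d*((z-o[2])/d[:,2:])
def tri(a,ua,b,ub):
    o1,d1=ray(a,ua);o2,d2=ray(b,ub);out=[]
    for x,y in zip(d1,d2):
        k=np.linalg.lstsq(np.c_[x,-y],o2-o1,rcond=None)[0]; p,q=o1+k[0]*x,o2+k[1]*y
        out.append(np.r_[(p+q)/2,np.linalg.norm(p-q)])
    return np.array(out)
E
python3 - <<'E'
from h import *
np.set_printoptions(precision=4,suppress=True)
for n in('side','top'):
    cv2.imwrite(f'pics/{n}0.png',bot.read_camera(n)); c,f,R,t=cal(n); print(n,c['k1'],f,-R.T@t,R)
print(bot.read_state())
E
```

```text
side -0.02415573546160142 468.4820038890207 [-0.0724 -0.7858  0.7687] [[ 0.801  -0.5985  0.0115]
 [-0.3361 -0.4656 -0.8187]
 [ 0.4954  0.6519 -0.5741]]
top -0.029811787298306996 380.0680064106592 [ 0.4399 -0.0048  0.9658] [[ 0.0298 -0.9994  0.0163]
 [-0.9947 -0.0312 -0.0977]
 [ 0.0981 -0.0133 -0.9951]]
{'time': 0.1, 'q': array([ 1.0701,  0.2647,  1.6053, -0.    ,  1.2737, -0.0369]), 'joint_vel': array([-0.0003, -0.0007, -0.002 ,  0.0005,  0.0007,  0.0003]), 'joint_torque': array([  0.0003, -51.6706, -36.8592,  -0.    ,   0.0062,   0.    ]), 'tool_pos': array([0.3016, 0.6031, 0.23  ]), 'tcp_rot': array([-0.7219, -3.057 ,  0.0032]), 'wrist_force': array([ 0.6678,  0.4227, -0.8348]), 'torque': array([-0.0396, -0.0273, -0.003 ]), 'width': 0.999746049469365}
```

View pics/top0.png

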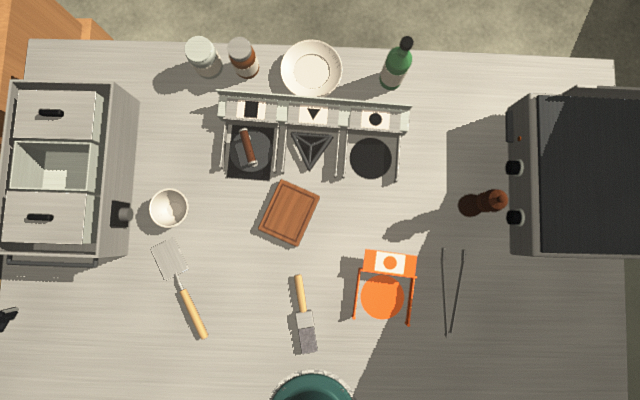

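View pics/side0.png

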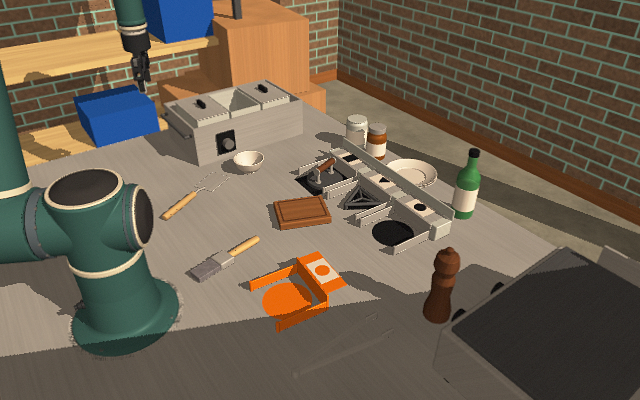

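Top view: the press stands in the left bay at (250,148), which has the rectangle label at (251,109). The trivet is in the middle bay at (312,148), and the round-marked steel bay is on the right at (371,158), label (376,119). The board is at (289,213). There are two candidates for the round bay: the steel one at (371,158) and the orange one at (383,290). The steel one fits, because it is in the rack and is not orange. Next I'll enlarge it to confirm.

```bash
python3 - <<'E'
from h import *
a=cv2.imread('pics/top0.png')[85:255,210:420]; b=cv2.imread('pics/side0.png')[130:270,260:460]
cv2.imwrite('pics/c1.png',cv2.resize(a,None,fx=3.5,fy=3.5,interpolation=cv2.INTER_CUBIC))
cv2.imwrite('pics/c2.png',cv2.resize(b,None,fx=4,fy=4,interpolation=cv2.INTER_CUBIC))
E
```

```text
(no output)
```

View pics/c1.png

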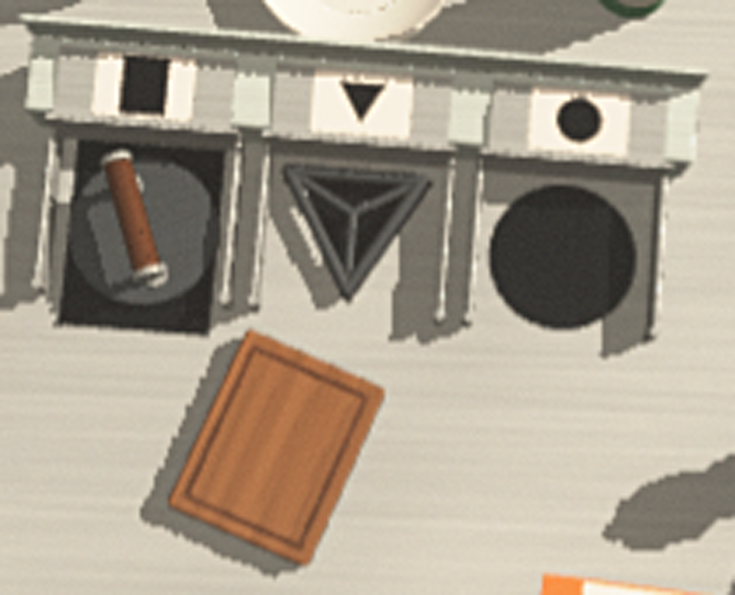

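View pics/c2.png

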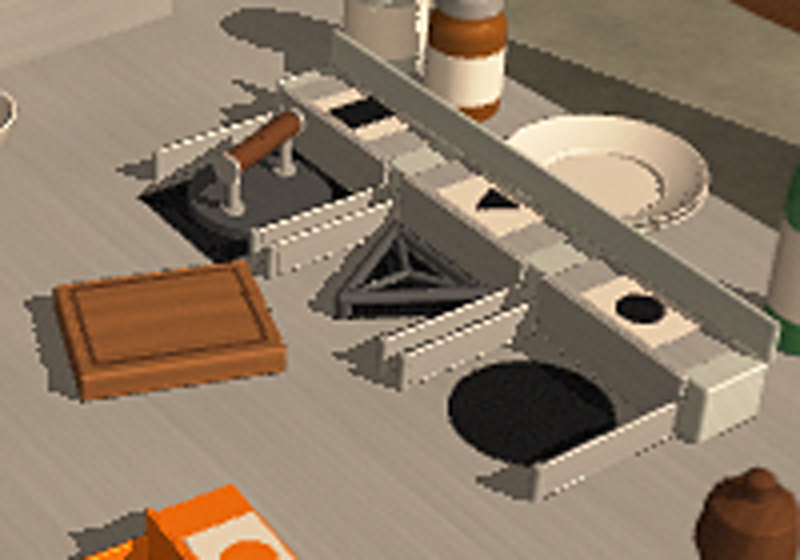

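The crops confirm it. The steel bay has the disc label at c1 (578,120) and the full-size disc at (563,256). The press is on the black rectangle, with its bar running from (117,157) to (150,274). Next is triangulation.

```bash
python3 - <<'E'
from h import *
np.set_printoptions(precision=4,suppress=True)
T=lambda p:(np.array(p,float)+.5)/3.5-.5+[210,85]
S=lambda p:(np.array(p,float)+.5)/4-.5+[260,130]
tt=[[117,157],[150,274],[563,256],[58,325],[210,334],[249,332],[384,390],[307,565],[170,503],[656,335],[466,322]]
nm='bar_far bar_near disc rectL rectR A B C D wallR wallL2'.split()
z=[.052,.052,0,0,0,.022,.022,.022,.022,.028,.028]
for n,p,h in zip(nm,tt,z):
    X=onz('top',T(p),h)[0]; s=proj('side',X)[0]; print(n,X,'side crop pred',(s+.5-[260,130])*4-.5)
ss=[[296,118],[231,158],[532,412],[140,197],[235,262]]
print(tri('top',T(tt[:5]),'side',S(ss)))
E
```

```text
bar_far [0.698  0.1903 0.052 ] side crop pred [295.6995 121.5196]
bar_near [0.6153 0.163  0.052 ] side crop pred [228.9847 169.7406]
disc [ 0.6488 -0.1313  0.    ] side crop pred [534.2267 413.1536]
rectL [0.5853 0.238  0.    ] side crop pred [139.7179 198.1674]
rectR [0.5822 0.1265 0.    ] side crop pred [221.4124 266.2427]
A [0.5813 0.0957 0.022 ] side crop pred [245.7167 260.9569]
B [ 0.5426 -0.0022  0.022 ] side crop pred [286.0876 347.4132]
C [0.417  0.0481 0.022 ] side crop pred [ 85.0343 377.823 ]
D [0.4576 0.1464 0.022 ] side crop pred [ 58.6221 286.2993]
wallR [ 0.5876 -0.1953  0.028 ] side crop pred [538.0856 468.0805]
wallL2 [ 0.5926 -0.0591  0.028 ] side crop pred [399.5221 355.5124]
[[ 0.6971  0.1894  0.0558  0.0005]
 [ 0.6139  0.1603  0.0638  0.002 ]
 [ 0.648  -0.1308  0.0011  0.0013]
 [ 0.5852  0.2376  0.0013  0.0002]
 [ 0.5858  0.1232  0.0038  0.01  ]]
```

The two views agree to about 1–2 mm, apart from the bar's near end. The bar height comes out at 0.056 to 0.064, against 0.052 in the text.
- **Bar:** middle at (0.657, 0.176), direction 18°.
- **Rack:** yaw −2.8°, from the long baseline and the ledge slope.
- **Round mark:** (0.6485, −0.131).
- **Board bay origin:** (0.7236, 0.1755).
- **Board:** (0.4996, 0.072), yaw −22°.

Setting out now.

Call:
play_rows --series '[{"translation":[-0.0224,-0.044,0],"spin":0},{"translation":[-0.0224,-0.044,0],"spin":0},{"translation":[-0.0224,-0.044,0],"spin":0},{"translation":[-0.0224,-0.044,0],"spin":0},{"translation":[-0.0224,-0.044,0],"spin":0}]' --jaw 1 --force 80

```text
time: 0.6
tool_pos: [0.3031, 0.3547, 0.2306]
tcp_rot: [-0.721, -3.057, 0.002]
wrist_force: [1.7, -0.4, -0.1]
width: 1.002
```

Call:
play_rows --series '[{"translation":[-0.044,0,0],"spin":0},{"translation":[-0.044,0,0],"spin":0},{"translation":[-0.044,0,0],"spin":0},{"translation":[-0.044,0,0],"spin":0},{"translation":[-0.044,0,0],"spin":0}]'

```text
time: 1.1
tool_pos: [0.5016, 0.2572, 0.231]
tcp_rot: [-0.722, -3.057, 0.0]
wrist_force: [-0.1, 0.7, 0.5]
width: 0.997
```

Call:
play_rows --series '[{"translation":[-0.044,0,0],"spin":0},{"translation":[-0.044,0,0],"spin":0},{"translation":[-0.044,0,0],"spin":0},{"translation":[-0.044,0,0],"spin":0},{"translation":[0,0,0],"spin":-1}]'

```text
time: 1.6
tool_pos: [0.6618, 0.1763, 0.2296]
tcp_rot: [0.591, 3.085, -0.002]
wrist_force: [-0.3, -0.1, -0.9]
width: 1.003
```

Call:
play_rows --series '[{"translation":[0,0,0.02],"spin":-1},{"translation":[0,0,0.02],"spin":-1},{"translation":[0,0,0.02],"spin":-1},{"translation":[0,0,0.01],"spin":-1},{"translation":[0,0,0.01],"spin":-1}]'

```text
time: 2.1
tool_pos: [0.6569, 0.1794, 0.1493]
tcp_rot: [0.099, -3.137, 0.001]
wrist_force: [0.6, -0.3, 1.2]
width: 1.0
```

Call:
play_rows --series '[{"translation":[0,0,0],"spin":-1},{"translation":[0,0,0],"spin":-1},{"translation":[0,0,0],"spin":-1},{"translation":[0,0,0],"spin":0}]'

```text
time: 2.5
tool_pos: [0.6574, 0.1795, 0.1505]
tcp_rot: [0.503, -3.1, 0.0]
wrist_force: [0.6, -0.0, 0.5]
width: 1.002
```

```bash
cat >> h.py <<'E'
from scipy.spatial.transform import Rotation as Ro
def go(p,yaw):
    "tool-frame shift to p (axes now) and spin to bring tool y to world yaw deg"
    s=bot.read_state();R=Ro.from_rotvec(s['tcp_rot']).as_matrix(); y=np.degrees(np.arctan2(R[1,1],R[0,1]))
    print('pos',np.round(s['tool_pos'],4),'yaw_y',round(y,2),'zdown',np.round(R[:,2],3),'F',np.round(s['wrist_force'],1),'w',round(s['width'],3),'q6',round(s['q'][5],2),'t',s['time'])
    print('shift',np.round(R.T@(np.array(p)-s['tool_pos']),4),'spin',round(-((yaw-y+90)%180-90)/5,2))
E
python3 - <<'E'
from h import *
go([.657,.176,.033],108.3)
im=bot.read_camera('side')
cv2.imwrite('pics/s1.png',cv2.resize(im[90:270,220:480],None,fx=3,fy=3,interpolation=cv2.INTER_CUBIC))
E
```

```text
pos [0.6574 0.1795 0.1505] yaw_y 108.44 zdown [-0.001 -0.    -1.   ] F [ 0.6 -0.   0.5] w 1.002 q6 -1.66 t 2.5
shift [ 0.0013 -0.0032  0.1175] spin 0.03
```

View pics/s1.png

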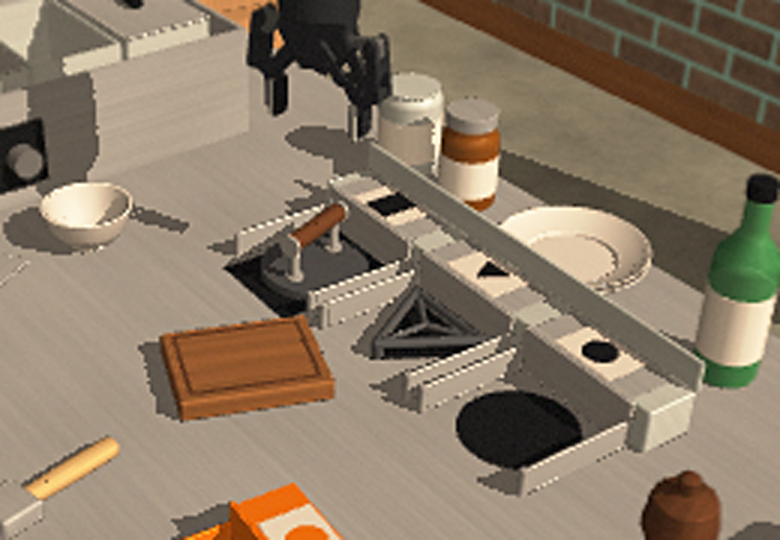

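The gripper is directly above the press, and the finger plane straddles the bar, which runs from (297,243) to (338,213) in the crop. Descending to grasp.

Call:
play_rows --series '[{"translation":[0.001,-0.003,0.03],"spin":0},{"translation":[0,0,0.03],"spin":0},{"translation":[0,0,0.03],"spin":0},{"translation":[0,0,0.016],"spin":0},{"translation":[0,0,0.01],"spin":0}]'

```text
time: 3.05
tool_pos: [0.6566, 0.1762, 0.0332]
tcp_rot: [0.501, -3.098, 0.0]
wrist_force: [-0.4, -0.0, 0.6]
width: 1.0
```

Call:
play_rows --series '[{"translation":[0,0,0],"spin":0},{"translation":[0,0,0],"spin":0},{"translation":[0,0,0],"spin":0},{"translation":[0,0,0],"spin":0},{"translation":[0,0,0],"spin":0}]' --jaw -1 --force 80

```text
time: 3.55
tool_pos: [0.6589, 0.1776, 0.0374]
tcp_rot: [-0.502, 3.099, 0.002]
wrist_force: [-2.5, 3.4, 3.3]
width: 0.206
```

Call:
play_rows --series '[{"translation":[0,0,0],"spin":0},{"translation":[0,0,0],"spin":0},{"translation":[0,0,0],"spin":0}]'

```text
time: 3.85
tool_pos: [0.6589, 0.1776, 0.0374]
tcp_rot: [-0.502, 3.098, 0.002]
wrist_force: [-1.7, 2.2, 7.0]
width: 0.206
```

Call:
play_rows --series '[{"translation":[0,0,-0.01],"spin":0},{"translation":[0,0,-0.02],"spin":0},{"translation":[0,0,-0.03],"spin":0},{"translation":[0,0,-0.03],"spin":0},{"translation":[0,0,0],"spin":0}]'

```text
time: 4.35
tool_pos: [0.6609, 0.1769, 0.1299]
tcp_rot: [-0.502, 3.093, 0.0]
wrist_force: [1.9, 0.4, -4.9]
width: 0.202
```

```bash
python3 - <<'E'
from h import *
go([.6485,-.131,.12],108.3)
im=bot.read_camera('side'); 
cv2.imwrite('pics/s2.png',cv2.resize(im[90:270,220:480],None,fx=3,fy=3,interpolation=cv2.INTER_CUBIC))
E
```

```text
pos [0.6609 0.1769 0.1299] yaw_y 108.43 zdown [ 0.008  0.001 -1.   ] F [ 1.9  0.4 -4.9] w 0.202 q6 -1.67 t 4.35
shift [ 0.1092 -0.2882  0.0094] spin 0.03
```

View pics/s2.png

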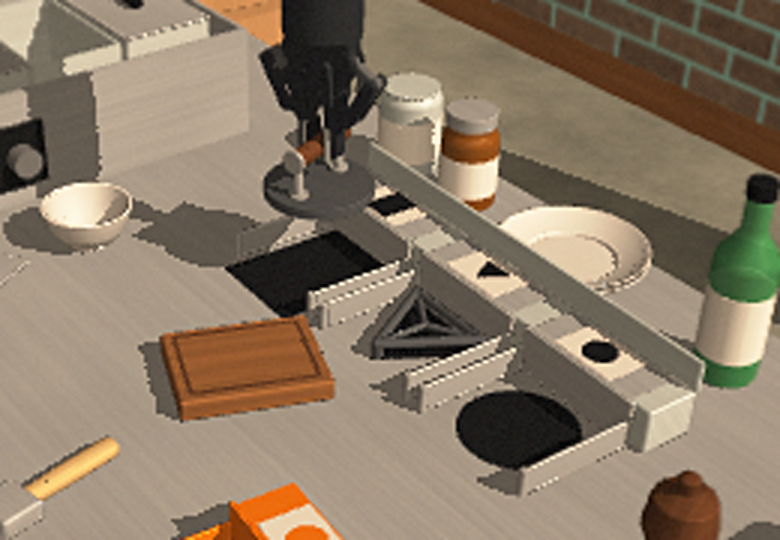

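The press is held level with the disc clear of the walls, centred near (320,190) in the crop. Carrying it over to the round mark.

Call:
play_rows --series '[{"translation":[0.007,-0.018,0],"spin":0},{"translation":[0.014,-0.036,0],"spin":0},{"translation":[0.014,-0.036,0],"spin":0},{"translation":[0.014,-0.036,0],"spin":0},{"translation":[0.014,-0.036,0],"spin":0}]'

```text
time: 4.9
tool_pos: [0.6463, 0.0008, 0.1215]
tcp_rot: [0.502, -3.095, -0.001]
wrist_force: [1.1, -0.4, -6.9]
width: 0.203
```

Call:
play_rows --series '[{"translation":[0.014,-0.036,0],"spin":0},{"translation":[0.014,-0.036,0],"spin":0},{"translation":[0.01,-0.03,0],"spin":0},{"translation":[0.008,-0.024,0.01],"spin":0},{"translation":[0,0,0.01],"spin":0}]'

```text
time: 5.4
tool_pos: [0.6431, -0.1356, 0.1022]
tcp_rot: [0.497, -3.098, 0.001]
wrist_force: [0.1, 1.7, -6.4]
width: 0.207
```

Call:
play_rows --series '[{"translation":[0,0,0.01],"spin":0},{"translation":[0,0,0.01],"spin":0},{"translation":[0,0,0],"spin":0}]'

```text
time: 5.7
tool_pos: [0.6429, -0.1297, 0.0816]
tcp_rot: [0.504, -3.095, -0.004]
wrist_force: [-1.0, -0.3, -7.4]
width: 0.203
```

```bash
python3 - <<'E'
from h import *
go([.6485,-.131,.038],108.3)
a=bot.read_camera('side')[110:290,280:460]; b=bot.read_camera('top')[70:250,290:430]
b=cv2.resize(b,None,fx=3,fy=3,interpolation=cv2.INTER_CUBIC);a=cv2.resize(a,None,fx=3,fy=3,interpolation=cv2.INTER_CUBIC)
z=bot.read_state()['tool_pos'][2]-.0374+.012
th=np.linspace(0,6.28,80)
c=np.c_[.6485+.055*np.cos(th),-.131+.055*np.sin(th),0*th+z]
for im,n,o in((a,'side',[280,110]),(b,'top',[290,70])):
    for p in (proj(n,c)+.5-o)*3: cv2.circle(im,tuple(int(v) for v in p),1,(0,0,255),-1)
cv2.imwrite('pics/s3.png',cv2.resize(np.hstack([a,b]),None,fx=.83,fy=.83))
E
```

```text
pos [ 0.6429 -0.1297  0.0816] yaw_y 108.48 zdown [-0.006  0.002 -1.   ] F [-1.  -0.3 -7.4] w 0.203 q6 -2.13 t 5.7
shift [-0.0052 -0.0031  0.0436] spin 0.04
```

View pics/s3.png

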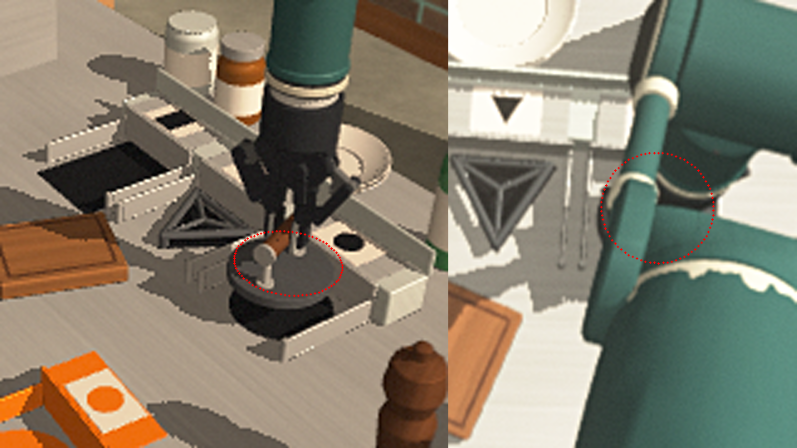

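The held disc, side centre about (287,268), nearly matches the predicted circle over the mark at (288,265). It needs a correction of 3–5 mm in +x, then a gentle lowering.

Call:
play_rows --series '[{"translation":[-0.004,-0.002,0],"spin":0},{"translation":[0,0,0.01],"spin":0},{"translation":[0,0,0.01],"spin":0},{"translation":[0,0,0.01],"spin":0},{"translation":[0,0,0.004],"spin":0}]'

```text
time: 6.3
tool_pos: [0.6482, -0.1314, 0.0489]
tcp_rot: [0.502, -3.098, -0.002]
wrist_force: [-0.3, 0.3, -6.7]
width: 0.202
```

Call:
play_rows --series '[{"translation":[0,0,0.003],"spin":0},{"translation":[0,0,0.002],"spin":0},{"translation":[0,0,0.002],"spin":0},{"translation":[0,0,0.002],"spin":0},{"translation":[0,0,0],"spin":0}]'

```text
time: 6.8
tool_pos: [0.6499, -0.1318, 0.0423]
tcp_rot: [0.503, -3.101, -0.0]
wrist_force: [-1.3, -0.8, -6.6]
width: 0.204
```

Call:
play_rows --series '[{"translation":[0,0,0.002],"spin":0},{"translation":[0,0,0.001],"spin":0},{"translation":[0,0,0.001],"spin":0},{"translation":[0,0,0],"spin":0},{"translation":[0,0,0],"spin":0}]'

```text
time: 7.3
tool_pos: [0.6499, -0.1318, 0.0383]
tcp_rot: [0.503, -3.101, -0.0]
wrist_force: [0.4, -0.3, -5.8]
width: 0.206
```

Call:
play_rows --series '[{"translation":[0,0,0.001],"spin":0},{"translation":[0,0,0.001],"spin":0},{"translation":[0,0,0.001],"spin":0},{"translation":[0,0,0],"spin":0},{"translation":[0,0,0],"spin":0}]'

```text
time: 7.8
tool_pos: [0.6503, -0.1321, 0.0374]
tcp_rot: [-0.503, 3.1, -0.001]
wrist_force: [-4.9, 0.2, 5.9]
width: 0.206
```

Contact is made and the press stands on the counter. Releasing, then lifting clear.

Call:
play_rows --series '[{"translation":[0,0,-0.001],"spin":0},{"translation":[0,0,0],"spin":0},{"translation":[0,0,0],"spin":0},{"translation":[0,0,0],"spin":0},{"translation":[0,0,0],"spin":0}]' --jaw 1

```text
time: 8.3
tool_pos: [0.6501, -0.1318, 0.0363]
tcp_rot: [-0.503, 3.101, -0.0]
wrist_force: [-0.1, -0.2, 0.3]
width: 1.001
```

Call:
play_rows --series '[{"translation":[0,0,0],"spin":0},{"translation":[0,0,-0.01],"spin":0},{"translation":[0,0,-0.03],"spin":0},{"translation":[0,0,-0.04],"spin":0},{"translation":[0,0,-0.04],"spin":0}]'

```text
time: 8.8
tool_pos: [0.6494, -0.1317, 0.1576]
tcp_rot: [0.503, -3.1, -0.001]
wrist_force: [0.3, 0.4, 0.1]
width: 0.997
```

Call:
play_rows --series '[{"translation":[0,0,0],"spin":1},{"translation":[0,0,0],"spin":1},{"translation":[0,0,0],"spin":1},{"translation":[0,0,0],"spin":1},{"translation":[0,0,0],"spin":1}]'

```text
time: 9.3
tool_pos: [0.6501, -0.1318, 0.1572]
tcp_rot: [0.186, 3.135, -0.0]
wrist_force: [0.4, 0.3, -0.1]
width: 0.995
```

Call:
play_rows --series '[{"translation":[0,0,0],"spin":1},{"translation":[0,0,0],"spin":1},{"translation":[0,0,0],"spin":1},{"translation":[0,0,0],"spin":1},{"translation":[0,0,0],"spin":1}]'

```text
time: 9.8
tool_pos: [0.6501, -0.1319, 0.1571]
tcp_rot: [0.86, 3.021, -0.0]
wrist_force: [0.3, 0.2, 0.4]
width: 0.996
```

Call:
play_rows --series '[{"translation":[0,0,0],"spin":1},{"translation":[0,0,0],"spin":1},{"translation":[0,0,0],"spin":1},{"translation":[0,0,0],"spin":1},{"translation":[0,0,0],"spin":1}]'

```text
time: 10.3
tool_pos: [0.6501, -0.1318, 0.1572]
tcp_rot: [1.493, 2.763, 0.0]
wrist_force: [-0.0, -0.1, -0.5]
width: 1.002
```

Call:
play_rows --series '[{"translation":[0,0,0],"spin":1},{"translation":[0,0,0],"spin":1},{"translation":[0,0,0],"spin":1},{"translation":[0,0,0],"spin":1},{"translation":[0,0,0],"spin":1}]'

```text
time: 10.8
tool_pos: [0.6501, -0.1318, 0.1571]
tcp_rot: [2.056, 2.374, 0.001]
wrist_force: [-0.4, 0.1, 0.3]
width: 0.997
```

Call:
play_rows --series '[{"translation":[0,0,0],"spin":1},{"translation":[0,0,0],"spin":1},{"translation":[0,0,0],"spin":1},{"translation":[0,0,0],"spin":1},{"translation":[0,0,0],"spin":1}]'

```text
time: 11.3
tool_pos: [0.6501, -0.1318, 0.1571]
tcp_rot: [2.521, 1.873, 0.001]
wrist_force: [0.7, 1.1, -0.5]
width: 1.001
```

Call:
play_rows --series '[{"translation":[0,0,0],"spin":1},{"translation":[0,0,0],"spin":0}]'

```text
time: 11.5
tool_pos: [0.6501, -0.1318, 0.157]
tcp_rot: [2.598, 1.766, 0.001]
wrist_force: [-0.3, 0.5, 0.0]
width: 1.001
```

```bash
python3 - <<'E'
from h import *
go([.464,-.016,.05],-22)
E
```

```text
pos [ 0.6501 -0.1318  0.157 ] yaw_y -21.59 zdown [ 0.001 -0.    -1.   ] F [-0.3  0.5  0. ] w 1.001 q6 0.14 t 11.5
shift [ 0.0392 -0.2157  0.1069] spin 0.08
```

Call:
play_rows --series '[{"translation":[0.0078,-0.043,0],"spin":0.08},{"translation":[0.0078,-0.043,0],"spin":0},{"translation":[0.0078,-0.043,0],"spin":0},{"translation":[0.0078,-0.043,0],"spin":0},{"translation":[0.0078,-0.043,0],"spin":0}]'

```text
time: 12.0
tool_pos: [0.4636, -0.0147, 0.1567]
tcp_rot: [2.602, 1.76, 0.001]
wrist_force: [-1.3, 1.6, 0.3]
width: 1.0
```

Call:
play_rows --series '[{"translation":[0,0,0.03],"spin":0},{"translation":[0,0,0.04],"spin":0},{"translation":[0,0,0.04],"spin":0},{"translation":[0,0,0.03],"spin":0},{"translation":[0,0,0.01],"spin":0}]'

```text
time: 12.5
tool_pos: [0.4621, -0.0152, 0.0036]
tcp_rot: [-2.599, -1.758, 0.007]
wrist_force: [-0.4, -0.7, -0.0]
width: 0.999
```

Call:
play_rows --series '[{"translation":[0,0,0.003],"spin":0},{"translation":[0,0,0.003],"spin":0},{"translation":[0,0,0.002],"spin":0},{"translation":[0,0,0],"spin":0}]'

```text
time: 12.9
tool_pos: [0.4662, -0.0156, -0.0005]
tcp_rot: [2.603, 1.757, 0.003]
wrist_force: [0.4, -0.2, 0.4]
width: 1.0
```

```bash
python3 - <<'E'
from h import *
go([.479,.021,.0],-22)
a=bot.read_camera('side')[150:310,240:440]; b=bot.read_camera('top')[140:300,230:430]
cv2.imwrite('pics/s4.png',cv2.resize(np.hstack([a,b]),None,fx=2,fy=2,interpolation=cv2.INTER_CUBIC))
E
```

```text
pos [ 0.4662 -0.0156 -0.0005] yaw_y -21.96 zdown [ 0.002 -0.    -1.   ] F [ 0.4 -0.2  0.4] w 1.0 q6 0.3 t 12.9
shift [ 0.0387 -0.0018 -0.0005] spin 0.01
```

View pics/s4.png

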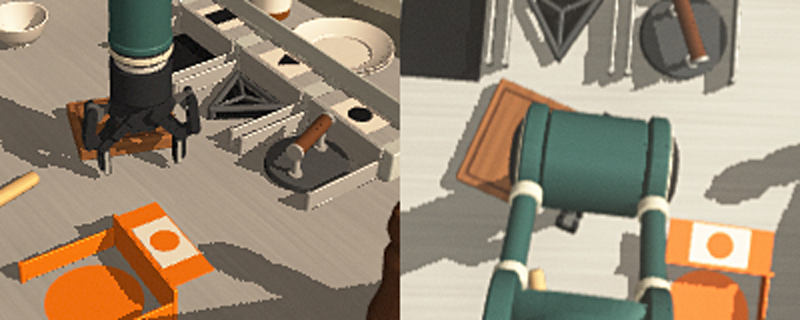

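Side left panel: the open fingers stand beside the board's right edge, at (105,160) and (180,150). The press sits in its bay around (310,160). Pushing the board left while turning it.

Call:
play_rows --series '[{"translation":[0.007,0,0],"spin":0},{"translation":[0.007,0,0],"spin":0},{"translation":[0.006,0,0],"spin":0},{"translation":[0.005,0,0],"spin":0},{"translation":[0.005,0,0],"spin":0}]'

```text
time: 13.5
tool_pos: [0.4763, 0.0128, -0.0018]
tcp_rot: [2.604, 1.758, -0.0]
wrist_force: [-1.2, -2.4, 0.9]
width: 0.997
```

Call:
play_rows --series '[{"translation":[0.009,-0.0017,0],"spin":-0.32},{"translation":[0.009,-0.0014,0],"spin":-0.32},{"translation":[0.009,-0.0012,0],"spin":-0.32},{"translation":[0.009,-0.001,0],"spin":-0.32}]'

```text
time: 13.9
tool_pos: [0.4834, 0.0488, -0.0017]
tcp_rot: [2.499, 1.903, -0.0]
wrist_force: [-0.3, -2.4, -0.1]
width: 0.997
```

```bash
python3 - <<'E'
from h import *
go([.4987,.1204,-.001],-2.8)
E
```

```text
pos [ 0.4834  0.0488 -0.0017] yaw_y -15.43 zdown [-0. -0. -1.] F [-0.3 -2.4 -0.1] w 0.997 q6 0.32 t 13.9
shift [ 0.0731 -0.0043 -0.0007] spin -2.53
```

Call:
play_rows --series '[{"translation":[0.009,-0.0013,0],"spin":-0.32},{"translation":[0.009,-0.001,0],"spin":-0.32},{"translation":[0.009,-0.0008,0],"spin":-0.32},{"translation":[0.009,-0.0004,0],"spin":-0.32}]'

```text
time: 14.3
tool_pos: [0.4881, 0.0847, -0.0017]
tcp_rot: [-2.389, -2.04, 0.0]
wrist_force: [-0.1, -2.8, 0.3]
width: 1.001
```

Call:
play_rows --series '[{"translation":[0.009,0,0],"spin":-0.32},{"translation":[0.009,0.0004,0],"spin":-0.32},{"translation":[0.008,0.0006,0],"spin":-0.32},{"translation":[0.006,0.0008,0],"spin":-0.3},{"translation":[0.0,0,0],"spin":0}]'

```text
time: 14.8
tool_pos: [0.494, 0.1166, -0.0017]
tcp_rot: [-2.275, -2.167, -0.001]
wrist_force: [0.3, -0.2, -0.1]
width: 1.002
```

```bash
python3 - <<'E'
from h import *
go([.4987,.1204,-.001],-2.8)
a=bot.read_camera('side')
a=cv2.resize(a[110:270,230:430],None,fx=4,fy=4,interpolation=cv2.INTER_CUBIC)
cv2.imwrite('pics/s5.png',a[:600])
E
```

```text
pos [ 0.494   0.1166 -0.0017] yaw_y -2.79 zdown [ 0.     0.001 -1.   ] F [ 0.3 -0.2 -0.1] w 1.002 q6 0.23 t 14.8
shift [ 0.0041  0.0045 -0.0007] spin 0.0
```

View pics/s5.png

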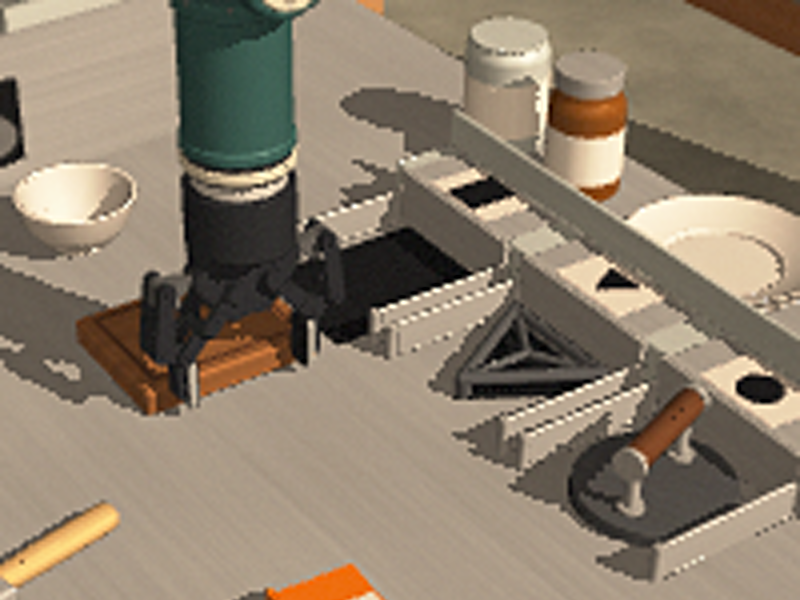

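The board lies aligned left of the fingers, with its near corner at (150,408), in front of its bay. One more nudge of 4 mm, then back off and go round behind its near end.

Call:
play_rows --series '[{"translation":[0.003,0,0],"spin":0},{"translation":[0.002,0,0],"spin":0},{"translation":[0,0,0],"spin":0},{"translation":[-0.015,0,0],"spin":0},{"translation":[-0.015,0,-0.02],"spin":0}]'

```text
time: 15.35
tool_pos: [0.4898, 0.0896, 0.0161]
tcp_rot: [-2.273, -2.164, 0.007]
wrist_force: [-0.1, -0.3, 0.3]
width: 0.999
```

Call:
play_rows --series '[{"translation":[0,-0.02,-0.04],"spin":0},{"translation":[0,-0.02,-0.02],"spin":0},{"translation":[0.02,-0.03,0],"spin":0},{"translation":[0.03,-0.03,0],"spin":0},{"translation":[0.03,0,0],"spin":-1}]'

```text
time: 15.85
tool_pos: [0.3926, 0.1745, 0.0775]
tcp_rot: [-2.178, -2.261, 0.004]
wrist_force: [0.7, 0.7, 0.6]
width: 0.999
```

Call:
play_rows --series '[{"translation":[0,0,0],"spin":-1},{"translation":[0,0,0],"spin":-1},{"translation":[0,0,0],"spin":-1},{"translation":[0,0,0],"spin":-1},{"translation":[0,0,0],"spin":-1}]' --jaw 0.4

```text
time: 16.35
tool_pos: [0.3967, 0.1748, 0.0783]
tcp_rot: [1.634, 2.683, 0.001]
wrist_force: [-0.0, -0.1, 0.1]
width: 0.697
```

Call:
play_rows --series '[{"translation":[0,0,0],"spin":-1},{"translation":[0,0,0],"spin":-1},{"translation":[0,0,0],"spin":-1},{"translation":[0,0,0],"spin":-1},{"translation":[0,0,0],"spin":-1}]'

```text
time: 16.85
tool_pos: [0.3968, 0.1747, 0.0783]
tcp_rot: [1.015, 2.973, 0.001]
wrist_force: [1.0, -0.2, 0.2]
width: 0.7
```

Call:
play_rows --series '[{"translation":[0,0,0],"spin":-1},{"translation":[0,0,0],"spin":-1},{"translation":[0,0,0],"spin":-1},{"translation":[0,0,0],"spin":-1},{"translation":[0,0,0],"spin":-1}]'

```text
time: 17.35
tool_pos: [0.3968, 0.1747, 0.0783]
tcp_rot: [0.348, 3.122, 0.0]
wrist_force: [0.0, -0.1, 0.4]
width: 0.699
```

Call:
play_rows --series '[{"translation":[0,0,0],"spin":-1},{"translation":[0,0,0],"spin":-1},{"translation":[0,0,0],"spin":0}]'

```text
time: 17.65
tool_pos: [0.3968, 0.1748, 0.0783]
tcp_rot: [0.08, 3.14, 0.0]
wrist_force: [-0.5, 0.4, -0.6]
width: 0.701
```

```bash
python3 - <<'E'
from h import *
go([.391,.1917,-.001],87.2)
a=bot.read_camera('side')[130:260,220:420]; b=bot.read_camera('top')[80:280,190:390]
a=cv2.resize(a,(400,260),interpolation=cv2.INTER_CUBIC);b=cv2.resize(b,(400,400),interpolation=cv2.INTER_CUBIC)
a=cv2.copyMakeBorder(a,0,140,0,0,cv2.BORDER_CONSTANT)
cv2.imwrite('pics/s6.png',np.hstack([a,b]))
E
```

```text
pos [0.3968 0.1748 0.0783] yaw_y 87.1 zdown [ 0.  0. -1.] F [-0.5  0.4 -0.6] w 0.701 q6 -1.16 t 17.65
shift [0.0066 0.0166 0.0793] spin -0.02
```

View pics/s6.png

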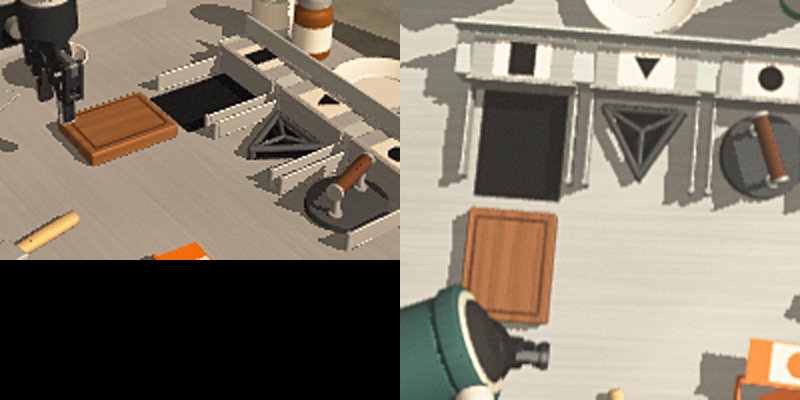

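The board, top right panel, has corners at (472,208), (557,214) and (548,324), and looks aligned in front of its bay. Computing its bay-frame pose.

```bash
python3 - <<'E'
from h import *
np.set_printoptions(precision=4,suppress=True)
P=np.array([[472,208],[557,214],[548,324],[480,91],[475,196],[562,200],[574,96]],float)
uv=(P+.5-[400,0])/2-.5+[190,80]
X=np.vstack([onz('top',uv[:3],.022),onz('top',uv[3:],0)])
th=-.049;A=np.array([[np.cos(th),np.sin(th)],[-np.sin(th),np.cos(th)]])
B=(X[:,:2]-[.7236,.1755])@A.T; print(B)
e=B[0]-B[1]; print('yaw err end',np.degrees(np.arctan2(-e[0],e[1])),'side',np.degrees(np.arctan2(*(B[1]-B[2])[::-1])), 'centre',(B[0]+B[2])/2)
E
```

```text
[[-0.16    0.0495]
 [-0.159  -0.0571]
 [-0.296  -0.0588]
 [-0.0037  0.061 ]
 [-0.1416  0.0529]
 [-0.1378 -0.0586]
 [-0.0004 -0.0614]]
yaw err end 0.5442687612726511 side 0.6950673557836248 centre [-0.228  -0.0047]
```

The board is 3–5 mm off the centre line with a skew of +0.6°, inside the 10 mm clearance. Going behind its near end and pushing it home.

Call:
play_rows --series '[{"translation":[0.0066,0.0138,0],"spin":0},{"translation":[0,0,0.025],"spin":0},{"translation":[0,0,0.025],"spin":0},{"translation":[0,0,0.014],"spin":0},{"translation":[0,0,0.008],"spin":0}]'

```text
time: 18.25
tool_pos: [0.3897, 0.189, 0.0049]
tcp_rot: [-0.081, -3.138, 0.001]
wrist_force: [-0.2, -0.7, -0.0]
width: 0.702
```

Call:
play_rows --series '[{"translation":[0,0,0.002],"spin":0},{"translation":[-0.008,0,0],"spin":0},{"translation":[-0.008,0,0],"spin":0},{"translation":[-0.008,0,0],"spin":0},{"translation":[-0.008,0,0],"spin":0}]'

```text
time: 18.75
tool_pos: [0.4229, 0.188, 0.0048]
tcp_rot: [-0.08, -3.139, -0.0]
wrist_force: [-6.0, 0.1, 3.7]
width: 0.697
```

Call:
play_rows --series '[{"translation":[-0.01,0,0],"spin":0},{"translation":[-0.01,0,0],"spin":0},{"translation":[-0.01,0,0],"spin":0},{"translation":[-0.01,0,0],"spin":0},{"translation":[-0.01,0,0],"spin":0}]'

```text
time: 19.25
tool_pos: [0.4723, 0.1852, 0.0044]
tcp_rot: [-0.079, -3.138, 0.001]
wrist_force: [-4.8, 1.0, 5.0]
width: 0.697
```

```bash
python3 - <<'E'
from h import *
th=-.049;go(np.r_[np.array([.7236,.1755])+np.array([[np.cos(th),-np.sin(th)],[np.sin(th),np.cos(th)]])@[-.151,0],.004],87.2)
E
```

```text
pos [0.4723 0.1852 0.0044] yaw_y 87.1 zdown [-0.003 -0.    -1.   ] F [-4.8  1.   5. ] w 0.697 q6 -1.2 t 19.25
shift [-1.005e-01  2.800e-03  1.000e-04] spin -0.02
```

The vertical force is 4–5 N, so the fingertips seem to ride on the board's edge rounding. I'll back off, go about 4 mm lower and push again.

Call:
play_rows --series '[{"translation":[0.01,0,0],"spin":0},{"translation":[0.015,0,0],"spin":0},{"translation":[0.005,0,0],"spin":0},{"translation":[0,0,0.002],"spin":0},{"translation":[0,0,0],"spin":0}]'

```text
time: 19.75
tool_pos: [0.4422, 0.187, 0.0022]
tcp_rot: [0.078, 3.14, -0.0]
wrist_force: [-0.1, 0.6, -0.0]
width: 0.703
```

```bash
python3 - <<'E'
from h import *
go([.572,.18,.0],87.2)
a=bot.read_camera('side')[130:260,220:420]; b=bot.read_camera('top')[80:280,190:390]
a=cv2.resize(a,(800,520),interpolation=cv2.INTER_CUBIC)
cv2.imwrite('pics/s7.png',a)
E
```

```text
pos [0.4422 0.187  0.0022] yaw_y 87.16 zdown [ 0. -0. -1.] F [-0.1  0.6 -0. ] w 0.703 q6 -1.17 t 19.75
shift [-0.13   -0.0006  0.0022] spin -0.01
```

View pics/s7.png

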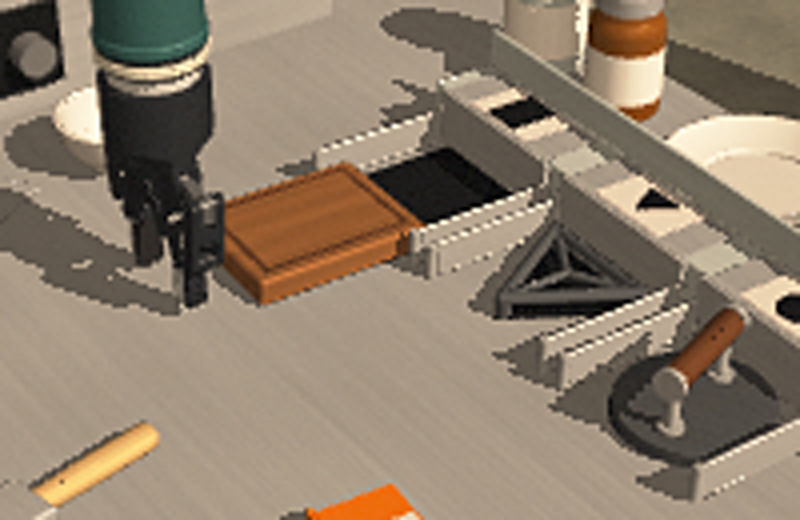

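The board is unharmed and still ahead of the fingers. Its far right corner, at (418,222), is near the right wall's front end, so I'm measuring its pose.

```bash
cat >> h.py <<'E'
def bay(n,uv,z):
    th=-.049;A=np.array([[np.cos(th),np.sin(th)],[-np.sin(th),np.cos(th)]])
    return (onz(n,uv,z)[:,:2]-[.7236,.1755])@A.T
E
python3 - <<'E'
from h import *
np.set_printoptions(precision=4,suppress=True)
P=np.array([[418,222],[265,275],[345,165],[218,225],[418,232]],float)
print(bay('side',(P+.5)/4-.5+[220,130],.022))
print('wall front R top',bay('side',(np.array([[415,232],[320,152]])+.5)/4-.5+[220,130],.028))
E
```

```text
[[-0.1028 -0.0494]
 [-0.2305 -0.0476]
 [-0.1052  0.0474]
 [-0.2271  0.0264]
 [-0.1102 -0.0604]]
wall front R top [[-0.1171 -0.0668]
 [-0.1163  0.0656]]
```

The board centre is at y ≈ −2 mm, with its front already 14 mm inside the walls. Pushing on.

Call:
play_rows --series '[{"translation":[-0.008,0,0],"spin":0},{"translation":[-0.008,0,0],"spin":0},{"translation":[-0.008,0,0],"spin":0},{"translation":[-0.008,0,0],"spin":0},{"translation":[-0.008,0,0],"spin":0}]'

```text
time: 20.35
tool_pos: [0.4821, 0.1847, 0.002]
tcp_rot: [-0.08, -3.137, 0.001]
wrist_force: [-5.0, 0.0, 3.1]
width: 0.699
```

Call:
play_rows --series '[{"translation":[-0.01,0,0],"spin":0},{"translation":[-0.01,0,0],"spin":0},{"translation":[-0.01,0,0],"spin":0},{"translation":[-0.01,0,0],"spin":0},{"translation":[-0.01,0,0],"spin":0}]'

```text
time: 20.85
tool_pos: [0.5334, 0.1823, 0.002]
tcp_rot: [-0.079, -3.141, 0.0]
wrist_force: [-1.7, -0.0, -0.9]
width: 0.696
```

Call:
play_rows --series '[{"translation":[-0.008,0,0],"spin":0},{"translation":[-0.006,0,0],"spin":0},{"translation":[-0.005,0,0],"spin":0},{"translation":[-0.004,0,0],"spin":0},{"translation":[-0.003,0,0],"spin":0}]'

```text
time: 21.35
tool_pos: [0.5587, 0.1811, 0.0023]
tcp_rot: [-0.079, -3.14, 0.0]
wrist_force: [-2.1, 0.6, 0.8]
width: 0.701
```

Call:
play_rows --series '[{"translation":[-0.002,0,0],"spin":0},{"translation":[-0.002,0,0],"spin":0},{"translation":[-0.002,0,0],"spin":0},{"translation":[0,0,0],"spin":0}]'

```text
time: 21.75
tool_pos: [0.5651, 0.1809, 0.0024]
tcp_rot: [0.079, 3.14, 0.0]
wrist_force: [-1.1, 0.1, -0.1]
width: 0.698
```

Steady sliding friction of about 2 N, no stop contact yet. Continuing in small steps.

Call:
play_rows --series '[{"translation":[-0.002,0,0],"spin":0},{"translation":[-0.002,0,0],"spin":0},{"translation":[-0.002,0,0],"spin":0},{"translation":[-0.001,0,0],"spin":0},{"translation":[0,0,0],"spin":0}]'

```text
time: 22.25
tool_pos: [0.5709, 0.1805, 0.0023]
tcp_rot: [-0.079, -3.139, 0.0]
wrist_force: [-5.6, 0.8, 3.8]
width: 0.698
```

Call:
play_rows --series '[{"translation":[-0.001,0,0],"spin":0},{"translation":[-0.001,0,0],"spin":0},{"translation":[-0.001,0,0],"spin":0},{"translation":[0,0,0],"spin":0}]'

```text
time: 22.65
tool_pos: [0.5709, 0.1805, 0.0023]
tcp_rot: [-0.079, -3.133, 0.001]
wrist_force: [-12.8, 1.4, 11.9]
width: 0.702
```

The tool has stopped and the force is up to 13 N, so the board is home against the stop. Retreating and checking.

Call:
play_rows --series '[{"translation":[0.008,0,0],"spin":0},{"translation":[0.02,0,0],"spin":0},{"translation":[0.02,0,0],"spin":0},{"translation":[0,0,-0.03],"spin":0},{"translation":[0,0,-0.04],"spin":0}]'

```text
time: 23.15
tool_pos: [0.5245, 0.1821, 0.0705]
tcp_rot: [-0.078, -3.137, 0.003]
wrist_force: [0.9, 0.4, 0.8]
width: 0.699
```

Call:
play_rows --series '[{"translation":[0.02,0.02,-0.03],"spin":0},{"translation":[0.03,0.03,-0.03],"spin":0},{"translation":[0.03,0.03,0],"spin":0},{"translation":[0.02,0.03,0],"spin":0},{"translation":[0,0,0],"spin":0}]'

```text
time: 23.65
tool_pos: [0.4326, 0.2998, 0.1323]
tcp_rot: [0.073, 3.138, 0.005]
wrist_force: [0.7, -0.2, 0.9]
width: 0.702
```

```bash
python3 - <<'E'
from h import *
go([.5,.3,.1],87)
a=bot.read_camera('side')[130:270,260:460]; b=bot.read_camera('top')[85:225,215:415]
cv2.imwrite('pics/fs.png',a);cv2.imwrite('pics/ft.png',b)
cv2.imwrite('pics/s8.png',cv2.resize(np.vstack([b,a]),None,fx=2.14,fy=2.14,interpolation=cv2.INTER_CUBIC))
E
```

```text
pos [0.4326 0.2998 0.1323] yaw_y 87.34 zdown [ 0.003  0.003 -1.   ] F [ 0.7 -0.2  0.9] w 0.702 q6 -0.97 t 23.65
shift [-0.0673  0.0032  0.0325] spin 0.07
```

View pics/s8.png

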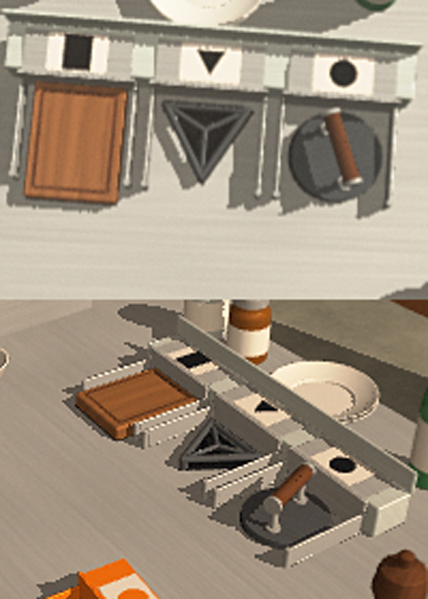

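The board fills its bay and touches the stop, and the press stands in the round bay. Last, a numeric check from these pixels.

```bash
python3 - <<'E'
from h import *
np.set_printoptions(precision=4,suppress=True)
f=lambda P:(np.array(P,float)+.5)/2.14-.5+[215,85]
B=bay('top',f([[25,197],[117,205],[33,84],[127,90]]),.022);print(B,B.mean(0),'skew',B[0]-B[1])
print('disc',bay('top',f([[335,154]]),.012)+[0,.31],'bar',bay('top',f([[331,117],[351,182]]),.052).mean(0)+[0,.31])
print(bot.read_state()['time'])
E
```

```text
[[-0.1424  0.0496]
 [-0.1431 -0.0585]
 [-0.0065  0.0546]
 [-0.0048 -0.0574]] [-0.0742 -0.0029] skew [0.0008 0.1082]
disc [[-0.0593 -0.0005]] bar [-0.0624 -0.0021]
23.75
```

The numbers agree, but the board reads x = −0.074 ± 3 mm against the −0.075 limit. The force said it was flush. I'll push it once more, firmer and lower, to be sure.

Call:
play_rows --series '[{"translation":[-0.027,-0.028,0],"spin":0},{"translation":[-0.027,-0.028,0],"spin":0},{"translation":[-0.027,-0.028,0],"spin":0},{"translation":[-0.027,-0.028,0.02],"spin":0},{"translation":[0,0,0.03],"spin":0}]'

```text
time: 24.25
tool_pos: [0.5425, 0.1752, 0.0834]
tcp_rot: [0.087, 3.131, 0.001]
wrist_force: [-0.1, 0.7, -0.7]
width: 0.702
```

```bash
python3 - <<'E'
from h import *
go([.535,.183,.0],87.2)
E
```

```text
pos [0.5425 0.1752 0.0834] yaw_y 86.82 zdown [ 0.009  0.    -1.   ] F [-0.1  0.7 -0.7] w 0.702 q6 -1.24 t 24.25
shift [0.0087 0.0073 0.0833] spin -0.08
```

Call:
play_rows --series '[{"translation":[0.007,0.005,0.02],"spin":0},{"translation":[0,0,0.025],"spin":0},{"translation":[0,0,0.025],"spin":0},{"translation":[0,0,0.01],"spin":0},{"translation":[0,0,0],"spin":0}]'

```text
time: 24.75
tool_pos: [0.5278, 0.183, -0.0007]
tcp_rot: [-0.081, -3.137, 0.002]
wrist_force: [0.1, -0.7, 0.7]
width: 0.702
```

Call:
play_rows --series '[{"translation":[-0.008,0,0.002],"spin":0},{"translation":[-0.008,0,0],"spin":0},{"translation":[-0.006,0,0],"spin":0},{"translation":[-0.004,0,0],"spin":0},{"translation":[-0.003,0,0],"spin":0}]'

```text
time: 25.25
tool_pos: [0.5589, 0.1832, -0.0002]
tcp_rot: [0.079, 3.139, 0.001]
wrist_force: [-0.7, -0.4, -0.5]
width: 0.7
```

Call:
play_rows --series '[{"translation":[-0.003,0,0],"spin":0},{"translation":[-0.003,0,0],"spin":0},{"translation":[-0.003,0,0],"spin":0},{"translation":[0,0,0],"spin":0}]'

```text
time: 25.65
tool_pos: [0.5671, 0.1826, -0.0008]
tcp_rot: [0.079, 3.14, 0.0]
wrist_force: [-0.2, -0.7, 0.8]
width: 0.698
```

Call:
play_rows --series '[{"translation":[-0.002,0,0],"spin":0},{"translation":[-0.002,0,0],"spin":0},{"translation":[-0.002,0,0],"spin":0},{"translation":[-0.001,0,0],"spin":0},{"translation":[0,0,0],"spin":0}]'

```text
time: 26.15
tool_pos: [0.571, 0.1823, -0.0012]
tcp_rot: [-0.079, -3.135, 0.001]
wrist_force: [-7.1, 0.7, 6.7]
width: 0.7
```

Call:
play_rows --series '[{"translation":[-0.001,0,0],"spin":0},{"translation":[-0.001,0,0],"spin":0},{"translation":[-0.001,0,0],"spin":0},{"translation":[0,0,0],"spin":0}]'

```text
time: 26.55
tool_pos: [0.5709, 0.1822, -0.0015]
tcp_rot: [-0.079, -3.129, 0.002]
wrist_force: [-14.0, 2.2, 11.0]
width: 0.703
```

It stops at the same place (x = 0.571) with 14 N, so the board is rigidly against the stop. Retreating and handing in.

Call:
play_rows --series '[{"translation":[0.008,0,0],"spin":0},{"translation":[0.02,0,0],"spin":0},{"translation":[0.02,0,0],"spin":0},{"translation":[0,0,-0.03],"spin":0},{"translation":[0,0,-0.04],"spin":0}]'

```text
time: 27.05
tool_pos: [0.5256, 0.1837, 0.067]
tcp_rot: [-0.078, -3.135, 0.003]
wrist_force: [-0.1, -0.9, -0.3]
width: 0.696
```

Call:
play_rows --series '[{"translation":[0.02,0.0,-0.03],"spin":0},{"translation":[0.02,0,-0.03],"spin":0},{"translation":[0,0,0],"spin":0},{"translation":[0,0,0],"spin":0}]'

```text
time: 27.45
tool_pos: [0.4897, 0.1868, 0.1302]
tcp_rot: [0.078, 3.137, 0.001]
wrist_force: [-0.2, -0.2, -0.2]
width: 0.697
```

```bash
python3 - <<'E'
from h import *
o=cv2.imread('pics/fs.png').astype(int); n=bot.read_camera('side')[130:270,260:460].astype(int)
d=abs(o-n).max(2)>40; print('changed px board region',d[35:75,35:95].sum(),'press region',d[70:125,105:180].sum())
print(bot.read_state()['tool_pos'],bot.finish_job())
E
```

```text
changed px board region 1 press region 0
the job is handed in; nothing more can be done
[0.48904611 0.18646473 0.12891322] None
```

I moved the steak press to the steel bay with the round mark and slid the board into its own bay against the stop. The job is handed in at about 27 s of the 72 s, and it reported no verdict.

- **Press:** The disc was lowered in small steps and stands about 59–62 mm from the stop. It is within 2 mm of the middle line and looks flat in the last picture.
- **Board:** It stayed on the counter throughout. Measured against the bay, it is about 3 mm off the centre line with a skew under 1°. The camera put its centre at x ≈ −0.074 ± 3 mm, close to the −0.075 limit and not the −0.070 expected when flush. Two separate pushes both stopped dead at the same tool position (x = 0.571) with 13–14 N, so I take it as flush.
- **Checks that disagreed:** The near end of the press bar triangulated to 64 mm high instead of 52 mm. The two finger positions at the stop also showed an upward force of about 11 N, which I did not explain, though the board did not move.
- **Everything else:** A last comparison of pictures showed no change in the board or press after the final push. The trivet looked untouched, and I did not measure the mill, bowl or tongs, but the arm never went near them. The gripper is clear of everything.

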